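Sweep the loose lens-case lids into the drying tray

TASK

Sweep the two loose screw lids lying on the shelf into the green lens tray through its open side, so that both lie flat on the tray's floor, wholly past the sloping lip. Push them gently along the surface with the outside of the fingertips: do not pinch, lift or flick them, and leave the lens case, toothbrush cup, pump and mirror where they stand.

Things in the scene. Friction and masses are not known exactly. Their poses are not given: they have to be found in the camera images.
- tray: hard green silicone tray, fixed. Origin: centre of its underside, at shelf height. Walls 18 mm high, 5 mm thick on its +y side (back) and both x sides; its -y side is open. Flat floor 3 mm above the shelf, inside the walls: x -85 to +85 mm, y -60 to +55 mm. At the open side a full-width sloping lip rises without a step from shelf height at y -85 mm to the floor at y -60 mm.
- lid_a: loose round screw lid of the lens case, red plastic, ribbed rim, a solid-looking disc 32 mm in diameter and 13 mm high, about 16 g, lying flat on the shelf and free to slide. Origin: centre of its underside; z up. The two lids are alike.
- lid_b: loose round screw lid of the lens case, red plastic, ribbed rim, a solid-looking disc 32 mm in diameter and 13 mm high, about 16 g, lying flat on the shelf and free to slide. Origin: centre of its underside; z up. The two lids are alike.
- case: open red plastic lens case without lids: two round wells 28 mm in diameter and 15 mm high, side by side along its y (64 mm long in all). Leave it alone. Origin: centre of its underside.
- cup: chrome toothbrush cup, 72 mm in diameter at the rim, 100 mm high, with two toothbrushes rising to 170 mm. Leave it alone. Origin: centre of its underside.
- pump: empty brushed-steel push-dispenser pump, 60 mm in diameter, 155 mm high, spout 47 mm out towards its -x. Leave it alone. Origin: centre of its underside.
- mirror: rectangular glass mirror on a wooden stand, base 90 mm (its x) by 160 mm (its y), 215 mm high. Leave it alone. Origin: centre of its underside.
There are look-alikes about, which are no part of the job. Of the things that look like the tray, take the one that is farthest to the robot's left at the start. What is shaped like the lid_b but turquoise is not meant.

How it is judged:
At the end, for the whole second after the job is handed in: Both lids lie still and flat (within 0.12 rad) on the tray's floor, not on each other, each centre between the side and back walls and at least 14 mm inside the floor's open edge; the lens case, cup, pump and mirror have moved less than 10 mm (x of lid_a in the frame of tray between -0.073 and 0.073 m and y of lid_a in the frame of tray between -0.046 and 0.043 m and z of each of lid_a, lid_b in the frame of tray below 0.006 m and angle between each of lid_a, lid_b's own z axis and vertical below 0.12 rad and linear speed of each of lid_a, lid_b below 0.01 m/s and x of lid_b in the frame of tray between -0.073 and 0.073 m and y of lid_b in the frame of tray between -0.046 and 0.043 m and distance of each of case, cup, pump, mirror from where it was at the start of the episode below 0.01 m); the robot touches nothing.
It fails at once if a lid is lifted off the surface (height (world z) of any of lid_a, lid_b above 0.015 m).
It fails at once if a lid is pinched, squeezed or pressed hard with the fingers (over 10 N) (contact force between the fingers and lid_a above 10 N or contact force between the fingers and lid_b above 10 N).
It fails at once if a lid is flicked or knocked (faster than 0.6 m/s) (linear speed of any of lid_a, lid_b above 0.6 m/s).
It fails at once if the lens case, cup, pump or mirror is shifted by more than 10 mm or tipped (distance of any of case, cup, pump, mirror from where it was at the start of the episode above 0.01 m or angle between any of case, cup, pump, mirror's own z axis and vertical above 0.2 rad).
It also fails if it takes over 51 s, if anything falls off the work surface, if the arm or the gripper's body presses on something with over 40 N, if the wrist force passes 120 N, or if a joint passes its speed limit or range.

ROBOT

A 6-joint arm with a two-finger parallel gripper is mounted at the origin on the work surface. World frame = base frame: x ahead of the robot, y to its left, z up, the work surface at z = 0. Lengths are in m, angles in rad, forces in N, time in s.
With the tool pointing down it reaches from about 0.325 to 0.775 m from the base axis. Payload 5.5 kg.
Tool frame: the origin (TCP) lies at the very end of the fingers, on their centre line; the grasp point (between the pads) lies 19 mm behind it; z points along the fingers, y is the line along which they close (so a half turn about z gives the same grasp; the last joint's range is limited). The gripper opens to 85 mm and grips with 20 to 120 N. Pads are 22 mm wide; open, the fingers measure 114 mm over their backs; the gripper's body (76 mm by 85 mm) begins 54 mm behind the grasp point. The pads swing forward as they close: fully open they stand 13 mm farther back than shut.
Start: joints at [1.254, 0.091, 1.231, -0, 1.82, -0.057], TCP at [0.154, 0.58, 0.231] pointing down, gripper open.
Joint ranges: [-2.87, 2.87], [-0.86, 2.18], [0.17, 2.46], [-1.51, 4.65], [0.06, 2.69], [-2.65, 2.65]. Speed limits (rad/s): [2.57, 2.57, 3.01, 3.14, 3.14, 3.14].

INTERFACE

Orientations are given as a 3x3 rotation matrix whose columns are the frame's x, y, z axes.
In Python, from rig import state, read_camera, calibration, sign_off gives the robot as it stands.
- The arm moves only by the tool servo_tool, never from a script. Its argument "motion" is a list of rows, each an object with "fingers": the finger opening in mm, from 0 to 85.4; "delta_pos": the shift along the tool's x, y, z in units of 50 mm (1.0 is 50 mm), a list of three; "dr": the turn, a rotation vector about the tool's x, y, z in units of 5 degrees (1.0 is 5 degrees), a list of three. In form: [{"fingers": fingers, "delta_pos": [x, y, z], "dr": [ax, ay, az]}, ...]. A call has 1 to 12 rows; each row is the pose to reach, as a shift and turn from the pose commanded when the call began, along the tool's axes at that moment; what a row does not reach only later rows make up. A row lasts 1/8 s, in which the tool goes at most 62.5 mm and 10.7 degrees, less where a joint would pass 70% of its speed; a pose out of reach is approached as far as the arm can. A call with a gripper value outside its range is refused whole. The fingers move at their own pace and stop on an object; "squeeze" is the grip in N (left out, the last holds). Time passes only in rows, so rows that repeat a pose let the fingers close. It gives the time, the measured TCP pose, the force, the opening and the grip force at its end, in the units of the state.
- state(): the state, without advancing time (a new reading comes with each control period).
- read_camera(name): name is "scene" or "top" or "wrist"; returns the picture (400x640x3 uint8, red, green, blue); there is no depth.
- calibration(name): a dict with "fovy" (degrees; the focal length in pixels is half the picture's height over the tangent of half this angle, whatever the lens; pixels are square), "cx", "cy" (the principal point, pixels), "R" (3x3) and "t" (3): a world point X has camera coordinates R X + t. Camera axes: x right, y down, z forward; pixel columns grow to the right and rows downward; lengths in m; the calibration is good to about 2 mm. A picture is of the moment at which its call begins: read the wrist's pose just before it. calibration takes no time and is no camera call; for the wrist camera it gives the pose at the moment of the call.
- sign_off(): hands the job in; it is judged then, once.
The state is a dict: "time_s": time; "q": joint angles; "qvel": joint speeds; "effort": joint torques, N m; "position": TCP position; "orientation": TCP orientation; "wrist_force": force on the tool from outside, world axes, zero at the start; "torque": the same for the moment, N m; "opening": opening from 0.0 (shut) to 1.0 (fully open); "grasp_force": force on a finger pad.
Only numpy, scipy, OpenCV 4.12 (cv2) and the standard library are available. Lean on these libraries where they do the work, as an engineer would, in place of code of your own. Each camera call takes 0.05 s, during which the arm holds its last target. There are 200 camera calls.

## Working session

There is one attempt and no reset: what is moved stays moved. The work goes in short steps, Python scripts to look and compute and a tool call to move; the robot and the scene stay as the last step left them, time stands still between calls to the robot, and variables do not carry over. Pictures are saved under pics/ and viewed, at most 10 in all, crops included, and the job is handed in when it is done.

Besides the shell and the picture viewer there is one more tool, called after "Emit:" as a command line: name --argument value ..., lists and objects as JSON in quotes. servo_tool: Moves the arm, as the interface text tells. Its arguments: {"type":"object","properties":{"motion":{"type":"array"},"squeeze":{"type":"number"}},"required":["motion"]}

```bash
mkdir -p pics; python3 - <<'E'
from rig import *
import cv2,json
s=state();print(s['time_s'],s['position'],s['orientation'],s['opening'])
for n in('scene','top'):
    im=read_camera(n);cv2.imwrite(f'pics/{n}0.png',im[:,:,::-1]);print(n,calibration(n))
E
```

```text
0.0 [0.15401672 0.57960428 0.23015238] [[-9.66455720e-01  2.56832537e-01 -6.23834324e-04]
 [ 2.56833261e-01  9.66453983e-01 -1.83712723e-03]
 [ 1.31073121e-04 -1.93572352e-03 -9.99998118e-01]] 0.9991847156284634
scene {'fovy': 44.11246675150656, 'cx': 313.86606647470813, 'cy': 199.71981698601246, 'R': array([[ 0.63949077,  0.76864842,  0.01520406],
       [ 0.50195112, -0.40246441, -0.76555043],
       [-0.58232004,  0.49719413, -0.64319622]]), 't': array([-0.33813917, -0.24735828,  1.63192907])}
top {'fovy': 56.23759697013665, 'cx': 321.2076439208683, 'cy': 201.36591292084674, 'R': array([[-2.14710894e-02, -9.99761386e-01, -4.02039076e-03],
       [-9.85484523e-01,  2.18414885e-02, -1.68354402e-01],
       [ 1.68402041e-01,  3.47280450e-04, -9.85718333e-01]]), 't': array([0.03119896, 0.52700969, 1.0475652 ])}
```

View pics/top0.png

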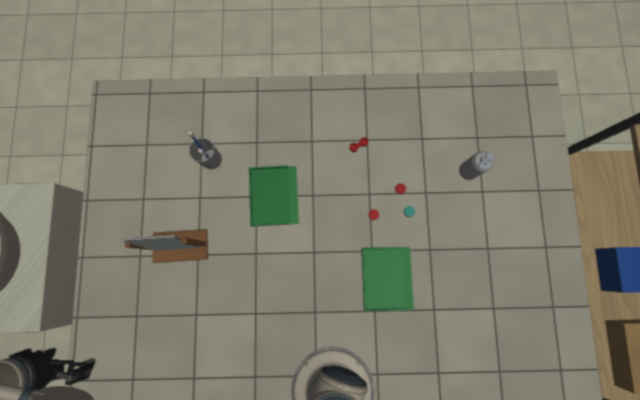

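View pics/scene0.png

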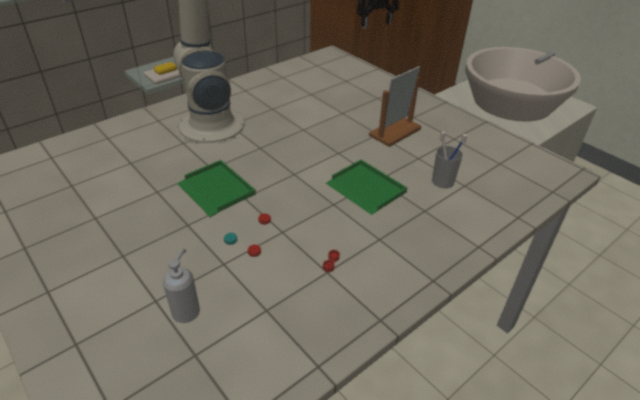

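The top view shows the target tray, the left one, at about (273,196) with its lip on the right side, which is towards world -y. The red lids are at (400,188) and (374,214), the turquoise decoy at (409,211), the case at (358,145), the cup at (205,155), the mirror at (180,245) and the pump at (483,162). Next I'll turn these into positions.

```bash
cat > h.py <<'E'
import numpy as np,cv2
from rig import *
def ray(cal,u,v,z,H=400):
    f=H/2/np.tan(np.radians(cal['fovy'])/2)
    d=cal['R'].T@np.array([(u-cal['cx'])/f,(v-cal['cy'])/f,1]);c=-cal['R'].T@cal['t']
    return c+d*(z-c[2])/d[2]
def blobs(im,lo,hi,amin=25):
    h=cv2.cvtColor(im,cv2.COLOR_RGB2HSV);m=cv2.inRange(h,lo,hi)
    if lo[0]==0:m|=cv2.inRange(h,(172,)+lo[1:],(180,)+hi[1:])
    return [c for c in cv2.findContours(m,cv2.RETR_EXTERNAL,cv2.CHAIN_APPROX_NONE)[0] if cv2.contourArea(c)>amin]
RED=((0,130,60),(8,255,255));TUR=((84,90,60),(98,255,255));GRN=((55,110,40),(83,255,255))
E
python3 - <<'E'
from h import *
for n in('top','scene'):
    im=cv2.imread(f'pics/{n}0.png')[:,:,::-1].copy();cal=calibration(n)
    for nm,r,z in(('red',RED,.0065),('tur',TUR,.0065)):
        for c in blobs(im,*r):
            M=cv2.moments(c);p=(M['m10']/M['m00'],M['m01']/M['m00']);print(n,nm,np.round(p),cv2.contourArea(c),ray(cal,*p,z).round(3))
    for c in blobs(im,*GRN,amin=200):
        b=cv2.boxPoints(cv2.minAreaRect(c));print(n,'green');[print('  ',p.round(),ray(cal,*p,0.0).round(3),ray(cal,*p,.018).round(3)) for p in cv2.approxPolyDP(c,5,True)[:,0]]
    if n=='top':
        for nm,u,v in(('cup',205,158),('pump',484,165)):print(nm,ray(cal,u,v,.03).round(3))
        for u,v in((153,262),(208,258),(206,230),(152,232)):print('mir',ray(cal,u,v,.01).round(3))
E
```

```text
top red [373. 214.] 61.0 [ 0.492 -0.136  0.006]
top red [400. 188.] 61.0 [ 0.569 -0.221  0.006]
top red [359. 144.] 92.0 [ 0.712 -0.1    0.006]
top tur [409. 211.] 57.0 [ 0.499 -0.243  0.006]
top green
   [363 249] [ 0.389 -0.101  0.   ] [ 0.388 -0.1    0.018]
   [365 309] [ 0.216 -0.1    0.   ] [ 0.218 -0.098  0.018]
   [411 308] [ 0.216 -0.234  0.   ] [ 0.218 -0.229  0.018]
   [408 248] [ 0.389 -0.235  0.   ] [ 0.388 -0.231  0.018]
top green
   [294 167] [0.645 0.101 0.   ] [0.64  0.1   0.018]
   [250 168] [0.645 0.237 0.   ] [0.64  0.234 0.018]
   [251 224] [0.471 0.233 0.   ] [0.469 0.229 0.018]
   [297 221] [0.477 0.094 0.   ] [0.475 0.093 0.018]
cup [0.671 0.368 0.03 ]
pump [ 0.63  -0.471  0.03 ]
mir [0.364 0.517 0.01 ]
mir [0.372 0.356 0.01 ]
mir [0.455 0.365 0.01 ]
mir [0.452 0.525 0.01 ]
scene red [331. 261.] 161.5 [ 0.71  -0.099  0.006]
scene red [254. 250.] 92.5 [ 0.567 -0.22   0.006]
scene red [264. 218.] 75.0 [ 0.489 -0.135  0.006]
scene tur [230. 238.] 81.0 [ 0.496 -0.242  0.006]
scene green
   [221 162] [ 0.199 -0.086  0.   ] [ 0.222 -0.098  0.018]
   [179 183] [ 0.213 -0.232  0.   ] [ 0.235 -0.241  0.018]
   [210 215] [ 0.385 -0.234  0.   ] [ 0.404 -0.243  0.018]
   [253 191] [ 0.373 -0.09   0.   ] [ 0.392 -0.102  0.018]
scene green
   [328 182] [0.472 0.1   0.   ] [0.489 0.084 0.018]
   [371 213] [0.644 0.101 0.   ] [0.657 0.085 0.018]
   [405 189] [0.631 0.248 0.   ] [0.645 0.229 0.018]
   [361 161] [0.457 0.245 0.   ] [0.474 0.226 0.018]
```

```bash
python3 - <<'E'
import cv2
im=cv2.imread('pics/scene0.png');cv2.imwrite('pics/crop.png',cv2.resize(im[145:225,310:420],None,fx=6,fy=6,interpolation=2))
import numpy as np
from rig import state
s=state();R=s['orientation']
for p in([.154,.58,.36],[.33,.19,.36],[.49,-.19,.20],[.49,-.19,.06]):print(np.round(R.T@(np.array(p)-s['position'])/.05,2))
E
```

```text
[ 0.    0.   -2.59]
[-5.4  -6.63 -2.58]
[-10.45 -13.15   0.63]
[-10.45 -13.14   3.43]
```

View pics/crop.png

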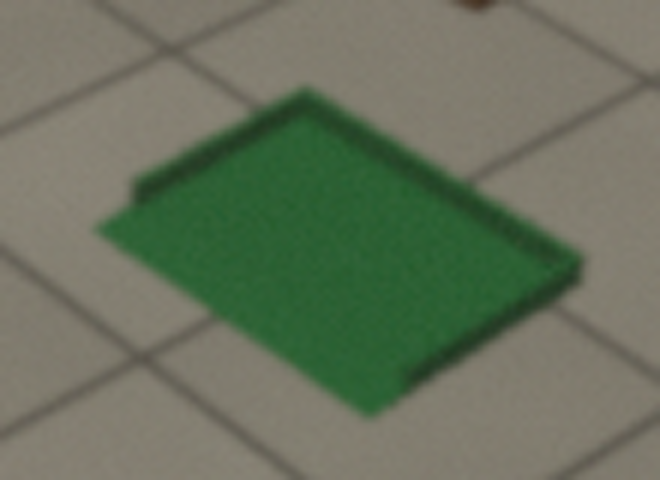

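The crop confirms that the open lip faces world -y, with walls on the other three sides. I'll raise the tool, swing over behind lid A and narrow the fingers to make a two-point pusher.

Emit:
servo_tool --motion '[{"fingers": 18,"delta_pos": [0,0,-1.2],"dr": [0,0,0]},{"fingers": 18,"delta_pos": [0,0,-2.4],"dr": [0,0,0]},{"fingers": 18,"delta_pos": [-0.9,-1.1,-2.6],"dr": [0,0,2]},{"fingers": 18,"delta_pos": [-1.6,-2.0,-2.6],"dr": [0,0,4]},{"fingers": 18,"delta_pos": [-2.4,-2.9,-2.6],"dr": [0,0,6]},{"fingers": 18,"delta_pos": [-3.1,-3.8,-2.6],"dr": [0,0,8]},{"fingers": 18,"delta_pos": [-3.9,-4.8,-2.6],"dr": [0,0,10]},{"fingers": 18,"delta_pos": [-4.6,-5.7,-2.6],"dr": [0,0,12]},{"fingers": 18,"delta_pos": [-5.4,-6.6,-2.6],"dr": [0,0,13]},{"fingers": 18,"delta_pos": [-6.1,-7.6,-2.2],"dr": [0,0,14]},{"fingers": 18,"delta_pos": [-6.9,-8.5,-1.6],"dr": [0,0,15]},{"fingers": 18,"delta_pos": [-7.6,-9.5,-1.0],"dr": [0,0,15]}]'

```text
time_s: 1.6
position: [0.396, 0.0314, 0.2854]
orientation: [[-0.001, 1.0, 0.0], [1.0, 0.001, 0.0], [0.0, 0.0, -1.0]]
wrist_force: [1.5, 0.2, -0.5]
opening: 0.211
grasp_force: 0.0
```

```bash
python3 - <<'E'
from h import *
s=state();R=s['orientation'];print(s['time_s'],s['position'],R.round(3),s['opening'])
for p in([.49,-.19,.05],):print(np.round(R.T@(np.array(p)-s['position'])/.05,2), cv2.Rodrigues(R.T@np.array([[0,1,0],[1,0,0],[0,0,-1.]]))[0].T/np.radians(5))
E
```

```text
1.6 [0.39596926 0.03139053 0.28538875] [[-0.001  1.     0.   ]
 [ 1.     0.001  0.   ]
 [ 0.     0.    -1.   ]] 0.21080111038120344
[-4.43  1.88  4.71] [[ 0.00257123 -0.00191639  0.01059167]]
```

Emit:
servo_tool --motion '[{"fingers": 18,"delta_pos": [-1.0,0.4,0.6],"dr": [0,0,0]},{"fingers": 18,"delta_pos": [-2.0,0.8,1.2],"dr": [0,0,0]},{"fingers": 18,"delta_pos": [-3.0,1.3,1.8],"dr": [0,0,0]},{"fingers": 18,"delta_pos": [-4.0,1.7,2.4],"dr": [0,0,0]},{"fingers": 18,"delta_pos": [-4.3,1.82,3.2],"dr": [0,0,0]},{"fingers": 18,"delta_pos": [-4.3,1.82,4.0],"dr": [0,0,0]},{"fingers": 18,"delta_pos": [-4.3,1.82,4.4],"dr": [0,0,0]},{"fingers": 18,"delta_pos": [-4.3,1.82,4.6],"dr": [0,0,0]},{"fingers": 18,"delta_pos": [-4.3,1.82,4.6],"dr": [0,0,0]}]'

```text
time_s: 2.72
position: [0.4873, -0.1814, 0.0571]
orientation: [[-0.003, 1.0, 0.001], [1.0, 0.003, -0.0], [-0.0, 0.001, -1.0]]
wrist_force: [0.7, 0.5, -0.2]
opening: 0.213
grasp_force: 0.0
```

```bash
python3 - <<'E'
from h import *
s=state();print(s['time_s'],s['position'],s['opening']);cal=calibration('wrist')
im=read_camera('wrist');cv2.imwrite('pics/w1.png',im[:,:,::-1])
for c in blobs(im,*RED):
    M=cv2.moments(c);p=(M['m10']/M['m00'],M['m01']/M['m00']);print(np.round(p),cv2.contourArea(c),ray(cal,*p,.0065).round(4))
im=read_camera('scene');cv2.imwrite('pics/s1.png',cv2.resize(im[150:300,170:370,::-1],None,fx=4,fy=4,interpolation=2))
E
```

```text
2.725 [ 0.4872557  -0.18139999  0.05709677] 0.2126794978147945
[437. 270.] 1324.5 [ 0.5718 -0.2209  0.0065]
[329. 153.] 1937.5 [ 0.4927 -0.1359  0.0065]
```

View pics/w1.png

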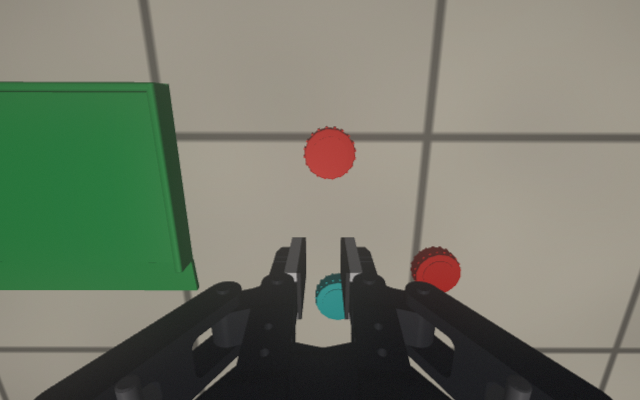

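View pics/s1.png

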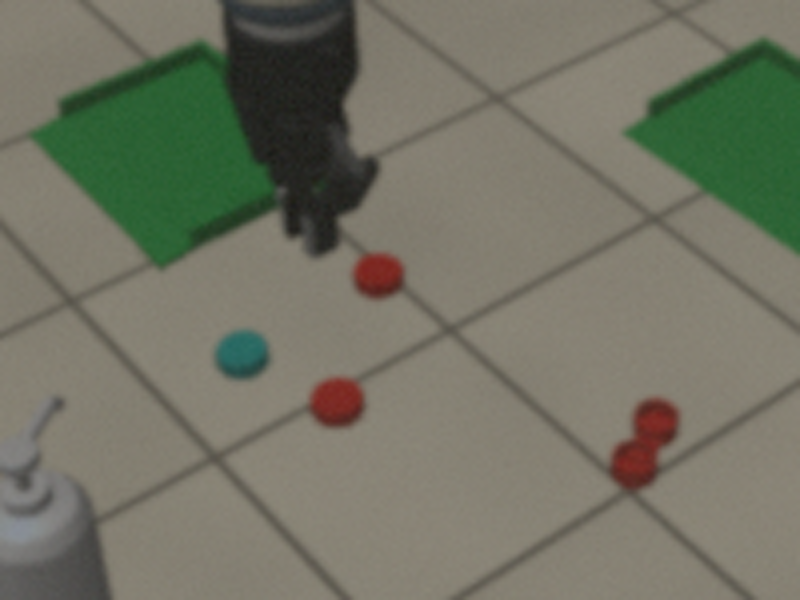

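The wrist view shows lid A ahead of the fingertips at (329,153) and lid B at (437,270). The pads straddle the push line, and the scene crop shows nothing disturbed. Next I lower the tool.

Emit:
servo_tool --motion '[{"fingers": 18,"delta_pos": [-0.1,0.04,0.4],"dr": [0,0,0]},{"fingers": 18,"delta_pos": [-0.1,0.04,0.7],"dr": [0,0,0]},{"fingers": 18,"delta_pos": [-0.1,0.04,0.85],"dr": [0,0,0]},{"fingers": 18,"delta_pos": [-0.1,0.04,0.9],"dr": [0,0,0]},{"fingers": 18,"delta_pos": [-0.1,0.04,0.9],"dr": [0,0,0]},{"fingers": 18,"delta_pos": [-0.1,0.04,0.9],"dr": [0,0,0]}]'

```text
time_s: 3.58
position: [0.4894, -0.1867, 0.0122]
orientation: [[-0.002, 1.0, 0.001], [1.0, 0.002, -0.0], [-0.0, 0.001, -1.0]]
wrist_force: [-0.0, -0.3, 0.1]
opening: 0.213
grasp_force: 0.0
```

Emit:
servo_tool --motion '[{"fingers": 18,"delta_pos": [0,0.03,0.12],"dr": [0,0,0]},{"fingers": 18,"delta_pos": [0.1,0.03,0.12],"dr": [0,0,0]},{"fingers": 18,"delta_pos": [0.25,0.03,0.12],"dr": [0,0,0]},{"fingers": 18,"delta_pos": [0.4,0.03,0.12],"dr": [0,0,0]},{"fingers": 18,"delta_pos": [0.6,0.03,0.12],"dr": [0,0,0]},{"fingers": 18,"delta_pos": [0.85,0.05,0.12],"dr": [0,0,0]},{"fingers": 18,"delta_pos": [1.1,0.07,0.12],"dr": [0,0,0]},{"fingers": 18,"delta_pos": [1.4,0.1,0.12],"dr": [0,0,0]},{"fingers": 18,"delta_pos": [1.7,0.13,0.12],"dr": [0,0,0]},{"fingers": 18,"delta_pos": [1.9,0.15,0.12],"dr": [0,0,0]},{"fingers": 18,"delta_pos": [2.0,0.16,0.12],"dr": [0,0,0]},{"fingers": 18,"delta_pos": [2.0,0.16,0.12],"dr": [0,0,0]}]'

```text
time_s: 5.08
position: [0.4968, -0.0863, 0.0055]
orientation: [[-0.003, 1.0, -0.0], [1.0, 0.003, -0.0], [-0.0, -0.0, -1.0]]
wrist_force: [-0.7, -0.8, 0.2]
opening: 0.211
grasp_force: 0.0
```

```bash
cat > look.py <<'E'
from h import *
s=state();print(s['time_s'],s['position'].round(4));cal=calibration('wrist')
im=read_camera('wrist');cv2.imwrite('pics/w%d.png'%(s['time_s']*100),im[:,:,::-1])
for c in blobs(im,*RED):
    M=cv2.moments(c);p=(M['m10']/M['m00'],M['m01']/M['m00']);print(np.round(p),cv2.contourArea(c),ray(cal,*p,.0065).round(4))
print('top')
im=read_camera('top')
for c in blobs(im,*RED,amin=10):
    M=cv2.moments(c);p=(M['m10']/M['m00'],M['m01']/M['m00']);print(cv2.contourArea(c),ray(calibration('top'),*p,.0065).round(4))
E
python3 look.py;ls pics
```

```text
5.075 [ 0.4968 -0.0863  0.0055]
[323. 211.] 3172.0 [ 0.4982 -0.0618  0.0065]
top
16.5 [ 0.4914 -0.0623  0.0065]
93.0 [ 0.7117 -0.1007  0.0065]
crop.png
s1.png
scene0.png
top0.png
w1.png
w507.png
```

The lid sits steadily against the fingertips, 24.5 mm ahead of the TCP, so I continue.

Emit:
servo_tool --motion '[{"fingers": 18,"delta_pos": [0.15,0.01,0],"dr": [0,0,0]},{"fingers": 18,"delta_pos": [0.4,0.03,0],"dr": [0,0,0]},{"fingers": 18,"delta_pos": [0.7,0.05,0],"dr": [0,0,0]},{"fingers": 18,"delta_pos": [1.0,0.08,0],"dr": [0,0,0]},{"fingers": 18,"delta_pos": [1.3,0.1,0],"dr": [0,0,0]},{"fingers": 18,"delta_pos": [1.6,0.13,0],"dr": [0,0,0]},{"fingers": 18,"delta_pos": [1.9,0.15,0],"dr": [0,0,0]},{"fingers": 18,"delta_pos": [2.2,0.18,0],"dr": [0,0,0]},{"fingers": 18,"delta_pos": [2.5,0.2,0],"dr": [0,0,0]},{"fingers": 18,"delta_pos": [2.75,0.22,-0.03],"dr": [0,0,0]},{"fingers": 18,"delta_pos": [2.95,0.24,-0.06],"dr": [0,0,0]},{"fingers": 18,"delta_pos": [3.0,0.25,-0.06],"dr": [0,0,0]}]'

```text
time_s: 6.68
position: [0.5092, 0.0641, 0.0088]
orientation: [[-0.003, 1.0, 0.0], [1.0, 0.003, -0.0], [-0.0, 0.0, -1.0]]
wrist_force: [-0.1, 0.5, 0.3]
opening: 0.207
grasp_force: 0.1
```

```bash
python3 look.py
```

```text
6.675 [0.5092 0.0641 0.0088]
[323. 209.] 3230.5 [0.5104 0.0884 0.0065]
top
61.0 [ 0.5688 -0.2209  0.0065]
94.0 [ 0.7115 -0.1004  0.0065]
```

Emit:
servo_tool --motion '[{"fingers": 18,"delta_pos": [0.15,0.0,-0.02],"dr": [0,0,0]},{"fingers": 18,"delta_pos": [0.35,0.0,-0.04],"dr": [0,0,0]},{"fingers": 18,"delta_pos": [0.6,0.02,-0.04],"dr": [0,0,0]},{"fingers": 18,"delta_pos": [0.85,0.03,-0.04],"dr": [0,0,0]},{"fingers": 18,"delta_pos": [1.1,0.04,-0.04],"dr": [0,0,0]},{"fingers": 18,"delta_pos": [1.35,0.05,-0.04],"dr": [0,0,0]},{"fingers": 18,"delta_pos": [1.5,0.05,-0.04],"dr": [0,0,0]},{"fingers": 18,"delta_pos": [1.6,0.05,-0.04],"dr": [0,0,0]},{"fingers": 18,"delta_pos": [1.65,0.05,-0.04],"dr": [0,0,0]},{"fingers": 18,"delta_pos": [1.65,0.05,-0.04],"dr": [0,0,0]},{"fingers": 18,"delta_pos": [1.5,0.05,-0.04],"dr": [0,0,0]},{"fingers": 18,"delta_pos": [1.2,0.05,-0.1],"dr": [0,0,0]}]'

```text
time_s: 8.28
position: [0.5112, 0.1226, 0.0134]
orientation: [[-0.002, 1.0, -0.001], [1.0, 0.002, -0.0], [-0.0, -0.001, -1.0]]
wrist_force: [-0.1, -0.6, -0.0]
opening: 0.212
grasp_force: 0.0
```

```bash
python3 look.py
```

```text
8.275 [0.5112 0.1226 0.0134]
[323. 163.] 3314.0 [0.5126 0.1697 0.0065]
top
19.0 [0.5053 0.1756 0.0065]
62.0 [ 0.569  -0.2208  0.0065]
93.0 [ 0.7117 -0.1007  0.0065]
```

Lid A lies at (0.512, 0.170) in the tray. Next is lid B.

Emit:
servo_tool --motion '[{"fingers": 18,"delta_pos": [0,0,-0.6],"dr": [0,0,0]},{"fingers": 18,"delta_pos": [-0.5,0,-1.5],"dr": [0,0,0]},{"fingers": 18,"delta_pos": [-1.5,0.2,-1.6],"dr": [0,0,0]},{"fingers": 18,"delta_pos": [-2.5,0.4,-1.6],"dr": [0,0,0]},{"fingers": 18,"delta_pos": [-3.5,0.6,-1.6],"dr": [0,0,0]},{"fingers": 18,"delta_pos": [-4.5,0.8,-1.6],"dr": [0,0,0]},{"fingers": 18,"delta_pos": [-5.5,1.0,-1.6],"dr": [0,0,0]},{"fingers": 18,"delta_pos": [-6.5,1.17,-1.6],"dr": [0,0,0]},{"fingers": 18,"delta_pos": [-7.4,1.17,-1.6],"dr": [0,0,0]},{"fingers": 18,"delta_pos": [-7.9,1.17,-1.4],"dr": [0,0,0]},{"fingers": 18,"delta_pos": [-7.9,1.17,-1.0],"dr": [0,0,0]},{"fingers": 18,"delta_pos": [-7.9,1.17,-1.0],"dr": [0,0,0]}]'

```text
time_s: 9.88
position: [0.5692, -0.2695, 0.0599]
orientation: [[-0.003, 1.0, -0.005], [1.0, 0.003, 0.004], [0.004, -0.005, -1.0]]
wrist_force: [-0.9, 0.4, 0.4]
opening: 0.209
grasp_force: 0.0
```

```bash
python3 look.py
```

```text
9.875 [ 0.5692 -0.2695  0.0599]
[323. 148.] 1893.5 [ 0.5699 -0.2207  0.0065]
top
62.0 [0.5122 0.1715 0.0065]
63.0 [ 0.5689 -0.221   0.0065]
93.0 [ 0.7117 -0.1007  0.0065]
```

Emit:
servo_tool --motion '[{"fingers": 18,"delta_pos": [-0.05,0,0.4],"dr": [0,0,0]},{"fingers": 18,"delta_pos": [-0.05,0,0.7],"dr": [0,0,0]},{"fingers": 18,"delta_pos": [-0.05,0,0.9],"dr": [0,0,0]},{"fingers": 18,"delta_pos": [-0.05,0,1.0],"dr": [0,0,0]},{"fingers": 18,"delta_pos": [-0.05,0,1.0],"dr": [0,0,0]},{"fingers": 18,"delta_pos": [-0.05,0,1.0],"dr": [0,0,0]}]'

```text
time_s: 10.72
position: [0.5711, -0.2742, 0.0143]
orientation: [[-0.002, 1.0, 0.001], [1.0, 0.002, -0.001], [-0.001, 0.001, -1.0]]
wrist_force: [-0.6, -0.6, 0.4]
opening: 0.213
grasp_force: 0.0
```

Emit:
servo_tool --motion '[{"fingers": 18,"delta_pos": [0,-0.02,0.16],"dr": [0,0,0]},{"fingers": 18,"delta_pos": [0.1,-0.02,0.16],"dr": [0,0,0]},{"fingers": 18,"delta_pos": [0.25,-0.02,0.16],"dr": [0,0,0]},{"fingers": 18,"delta_pos": [0.4,-0.02,0.16],"dr": [0,0,0]},{"fingers": 18,"delta_pos": [0.6,-0.02,0.16],"dr": [0,0,0]},{"fingers": 18,"delta_pos": [0.85,0.0,0.16],"dr": [0,0,0]},{"fingers": 18,"delta_pos": [1.1,0.02,0.16],"dr": [0,0,0]},{"fingers": 18,"delta_pos": [1.4,0.04,0.16],"dr": [0,0,0]},{"fingers": 18,"delta_pos": [1.7,0.06,0.16],"dr": [0,0,0]},{"fingers": 18,"delta_pos": [2.0,0.08,0.16],"dr": [0,0,0]},{"fingers": 18,"delta_pos": [2.2,0.1,0.16],"dr": [0,0,0]},{"fingers": 18,"delta_pos": [2.3,0.1,0.16],"dr": [0,0,0]}]'

```text
time_s: 12.22
position: [0.5756, -0.1582, 0.0056]
orientation: [[-0.003, 1.0, 0.0], [1.0, 0.003, -0.0], [-0.0, 0.0, -1.0]]
wrist_force: [-0.5, -0.4, -0.8]
opening: 0.211
grasp_force: 0.1
```

```bash
python3 look.py
```

```text
12.225 [ 0.5756 -0.1582  0.0056]
[323. 213.] 3167.5 [ 0.5768 -0.1346  0.0065]
[609. 134.] 7478.5 [ 0.7091 -0.0957  0.0065]
top
63.0 [0.5122 0.1717 0.0065]
11.0 [ 0.5732 -0.146   0.0065]
93.0 [ 0.7117 -0.1007  0.0065]
```

Emit:
servo_tool --motion '[{"fingers": 18,"delta_pos": [0.15,0.01,0],"dr": [0,0,0]},{"fingers": 18,"delta_pos": [0.4,0.03,0],"dr": [0,0,0]},{"fingers": 18,"delta_pos": [0.7,0.05,0],"dr": [0,0,0]},{"fingers": 18,"delta_pos": [1.0,0.08,0],"dr": [0,0,0]},{"fingers": 18,"delta_pos": [1.3,0.1,0],"dr": [0,0,0]},{"fingers": 18,"delta_pos": [1.6,0.12,0],"dr": [0,0,0]},{"fingers": 18,"delta_pos": [1.9,0.15,0],"dr": [0,0,0]},{"fingers": 18,"delta_pos": [2.2,0.17,0],"dr": [0,0,0]},{"fingers": 18,"delta_pos": [2.5,0.2,0],"dr": [0,0,0]},{"fingers": 18,"delta_pos": [2.75,0.22,0],"dr": [0,0,0]},{"fingers": 18,"delta_pos": [2.95,0.24,0],"dr": [0,0,0]},{"fingers": 18,"delta_pos": [3.0,0.24,0],"dr": [0,0,0]}]'

```text
time_s: 13.82
position: [0.5872, -0.0083, 0.0056]
orientation: [[-0.003, 1.0, 0.0], [1.0, 0.003, -0.0], [-0.0, 0.0, -1.0]]
wrist_force: [0.3, 0.2, -1.0]
opening: 0.213
grasp_force: 0.1
```

Emit:
servo_tool --motion '[{"fingers": 18,"delta_pos": [0.15,0.01,0],"dr": [0,0,0]},{"fingers": 18,"delta_pos": [0.4,0.03,0],"dr": [0,0,0]},{"fingers": 18,"delta_pos": [0.65,0.05,0],"dr": [0,0,0]},{"fingers": 18,"delta_pos": [0.9,0.07,-0.02],"dr": [0,0,0]},{"fingers": 18,"delta_pos": [1.15,0.1,-0.04],"dr": [0,0,0]},{"fingers": 18,"delta_pos": [1.35,0.1,-0.06],"dr": [0,0,0]},{"fingers": 18,"delta_pos": [1.45,0.1,-0.06],"dr": [0,0,0]},{"fingers": 18,"delta_pos": [1.45,0.1,-0.06],"dr": [0,0,0]}]'

```text
time_s: 14.82
position: [0.592, 0.0639, 0.0085]
orientation: [[-0.002, 1.0, -0.0], [1.0, 0.002, -0.0], [-0.0, -0.0, -1.0]]
wrist_force: [-0.6, 0.2, -0.6]
opening: 0.213
grasp_force: 0.0
```

```bash
python3 look.py
```

```text
14.825 [0.592  0.0639 0.0085]
[323. 208.] 3240.5 [0.5933 0.089  0.0065]
[130.  30.] 5031.0 [0.5101 0.1697 0.0065]
top
30.5 [0.5125 0.177  0.0065]
20.5 [0.5863 0.0927 0.0065]
93.0 [ 0.7117 -0.1007  0.0065]
```

Emit:
servo_tool --motion '[{"fingers": 18,"delta_pos": [0.15,0.0,-0.02],"dr": [0,0,0]},{"fingers": 18,"delta_pos": [0.35,0.0,-0.04],"dr": [0,0,0]},{"fingers": 18,"delta_pos": [0.6,0.02,-0.04],"dr": [0,0,0]},{"fingers": 18,"delta_pos": [0.85,0.03,-0.04],"dr": [0,0,0]},{"fingers": 18,"delta_pos": [1.1,0.04,-0.04],"dr": [0,0,0]},{"fingers": 18,"delta_pos": [1.35,0.05,-0.04],"dr": [0,0,0]},{"fingers": 18,"delta_pos": [1.5,0.05,-0.04],"dr": [0,0,0]},{"fingers": 18,"delta_pos": [1.6,0.05,-0.04],"dr": [0,0,0]},{"fingers": 18,"delta_pos": [1.65,0.05,-0.04],"dr": [0,0,0]},{"fingers": 18,"delta_pos": [1.65,0.05,-0.04],"dr": [0,0,0]},{"fingers": 18,"delta_pos": [1.5,0.05,-0.04],"dr": [0,0,0]},{"fingers": 18,"delta_pos": [1.2,0.05,-0.1],"dr": [0,0,0]}]'

```text
time_s: 16.42
position: [0.5941, 0.1228, 0.0133]
orientation: [[-0.002, 1.0, -0.001], [1.0, 0.002, -0.0], [-0.0, -0.001, -1.0]]
wrist_force: [-0.7, -0.7, -0.5]
opening: 0.21
grasp_force: 0.0
```

Emit:
servo_tool --motion '[{"fingers": 18,"delta_pos": [0,0,-0.6],"dr": [0,0,0]},{"fingers": 18,"delta_pos": [-0.5,0,-1.5],"dr": [0,0,0]},{"fingers": 18,"delta_pos": [-1.3,0,-2.4],"dr": [0,0,0]},{"fingers": 18,"delta_pos": [-2.1,0,-2.6],"dr": [0,0,0]},{"fingers": 18,"delta_pos": [-2.8,0,-2.6],"dr": [0,0,0]},{"fingers": 18,"delta_pos": [-2.8,0,-2.6],"dr": [0,0,0]},{"fingers": 18,"delta_pos": [-2.8,0,-2.6],"dr": [0,0,0]}]'

```text
time_s: 17.3
position: [0.5945, -0.0167, 0.1435]
orientation: [[-0.001, 1.0, -0.0], [1.0, 0.001, 0.0], [0.0, -0.0, -1.0]]
wrist_force: [0.5, 0.4, -1.0]
opening: 0.207
grasp_force: 0.0
```

```bash
python3 look.py; python3 - <<'E'
from h import *
im=read_camera('top');cv2.imwrite('pics/tf.png',cv2.resize(im[120:290,110:510,::-1],None,fx=2,fy=2,interpolation=2))
E
```

```text
17.3 [ 0.5945 -0.0167  0.1435]
[436. 266.] 1093.5 [ 0.7145 -0.102   0.0065]
top
62.0 [0.5122 0.1715 0.0065]
62.0 [0.5955 0.1716 0.0065]
```

View pics/tf.png

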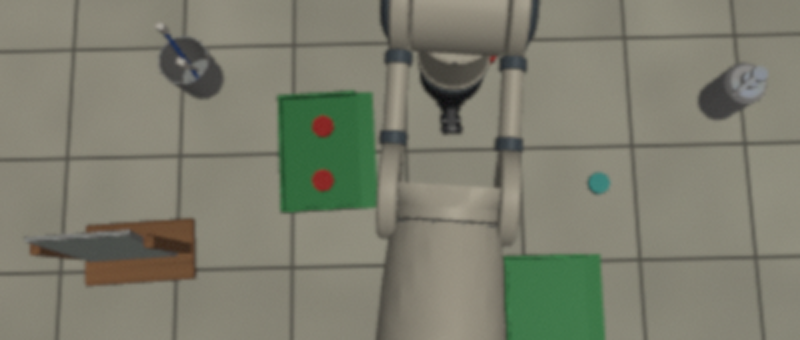

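Both lids lie in the middle of the left tray, at about (323,127) and (323,181) in the crop. They are about 58 mm past the floor's open edge, the other objects look unmoved, and the gripper is clear.

```bash
python3 -c "from rig import sign_off;print(sign_off())"
```

```text
the job is handed in; nothing more can be done
None
```

Both lids were swept flat onto the floor of the left green tray, well past the lip, with everything else left in place; the job was handed in at about 17 s, but no verdict came back.

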